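# Load the last pot and lift the paint carrier

### The job

One paint pot is still standing on the cutting mat: set it upright, right down in the empty well of the wooden carrier, so that the carrier is full and balanced. Then swing up the carrier's wire handle, lift the carrier by the handle's grip to about 10 cm clear of the cabinet top, and finish there, still holding it in the air steady and level, with all six pots in their wells. Do not tip the carrier or any pot on the way, and leave the figure, the cup and the mug where they are.

Things in the scene. Friction and masses are not known exactly. Their poses are not given: they have to be found in the camera images.
- carrier: loose wooden paint-pot carrier, 130 (own x) by 184 mm (own y), 18 mm thick with a 20 mm rim, about 0.6 kg with five pots. Origin at the centre of its underside, z up. Six round wells, 36 mm bore, chamfered, 14 mm deep (floor 4 mm above the underside), at own x = -34 or 34 mm, own y = -58, 0 or 58 mm; one is empty. Seated pots stand 32 mm proud
- handle (a point): middle of the bail handle's grip: black ribbed sleeve, 16 mm thick, 110 mm long, always parallel to the carrier's own y, free to turn on the wire (hold it firmly while the bail swings). Folded: 100 mm out on the carrier's own -x side, 64 mm above its underside, 26 mm clear of the rim; upright: 155 mm above the underside
- bail (a joint): angle of the wire bail on steel ears 68 mm high at the carrier's two y ends; hinge line parallel to own y, 55 mm above the underside at own x = 0, 100 mm from the sleeve's axis. 0 = folded down to own -x (its stop), 1.48 rad = upright. Swings freely, falls back if let go; on it the full carrier hangs level by itself
- cutting_mat: flat dark cutting mat with a light grid, 220 by 280 mm, 4 mm thick, fixed to the top; origin under its centre. The pot left out stands on it
- pot_ember: one of six closed round paint pots, all the same size: 46 mm tall, 32 mm across (a small tab on the lid sticks out 19 mm from the axis), 40 g. Origin at the centre of its underside, z up its axis. Any of the six may be the one left out
- pot_bone: one of six closed round paint pots, all the same size: 46 mm tall, 32 mm across (a small tab on the lid sticks out 19 mm from the axis), 40 g. Origin at the centre of its underside, z up its axis. Any of the six may be the one left out
- pot_teal: one of six closed round paint pots, all the same size: 46 mm tall, 32 mm across (a small tab on the lid sticks out 19 mm from the axis), 40 g. Origin at the centre of its underside, z up its axis. Any of the six may be the one left out
- pot_moss: one of six closed round paint pots, all the same size: 46 mm tall, 32 mm across (a small tab on the lid sticks out 19 mm from the axis), 40 g. Origin at the centre of its underside, z up its axis. Any of the six may be the one left out
- pot_brass: one of six closed round paint pots, all the same size: 46 mm tall, 32 mm across (a small tab on the lid sticks out 19 mm from the axis), 40 g. Origin at the centre of its underside, z up its axis. Any of the six may be the one left out
- pot_deep: one of six closed round paint pots, all the same size: 46 mm tall, 32 mm across (a small tab on the lid sticks out 19 mm from the axis), 40 g. Origin at the centre of its underside, z up its axis. Any of the six may be the one left out
- figure: grey model figure, 46x61x67 mm, on the mat; bystander, origin under its base
- water_cup: plain white tapered cup, 73 mm across, 96 mm tall; bystander, origin under its centre
- mug: white mug with a handle, 80x113x91 mm; bystander, origin under its centre
Mind the look-alikes: they are no part of the job. Leave any orange, purple or red look-alike of the pot_deep alone.

How it is judged:
By the outcome, as a careful person would: the job done as asked, in the order asked, and still so for the second after the job is handed in, while the arm keeps its last pose, push and grip.
It also fails if it takes over 54 s, if anything falls off the work surface, if the arm or the gripper's body presses on something with over 40 N, if the wrist force passes 120 N, or if a joint passes its speed limit or range.

### The arm

A 7-joint arm with a two-finger parallel gripper is mounted at the origin on a cart in front of the work surface, level with it; the furniture and walls round the work are solid. World frame = base frame: x ahead of the robot, y to its left, z up, the work surface at z = 0. Lengths are in mm, angles in rad, forces in N, time in s.
With the tool pointing down it reaches from about 375 to 925 mm from the base axis. Payload 3.1 kg.
Tool frame: the origin (TCP) lies between the finger pads; the fingertips stand 17 mm ahead of it and the grasp point (between the pads) lies 2 mm behind it; z points along the fingers, y is the line along which they close (so a half turn about z gives the same grasp; the last joint's range is limited). The gripper opens to 85 mm and grips with 20 to 120 N. Pads are 22 mm wide; open, the fingers measure 114 mm over their backs; the gripper's body (76 mm by 85 mm) begins 54 mm behind the grasp point. The pads swing forward as they close: fully open they stand 13 mm farther back than shut.
Start: joints at [-1.399, 0.383, 0.044, 1.598, -0.018, 1.161, -0.05], TCP at [173.228, 626.495, 248.269] pointing down, gripper open.
Joint ranges: [-2.61, 2.61], [-0.41, 2.15], [-1.48, 1.57], [0, 2.5], [-1.57, 4.71], [0.05, 1.97], [-2.85, 2.85]. Speed limits (rad/s): [2.79, 2.79, 3.14, 3.14, 3.14, 3.14, 3.14].

### API

Orientations are given as a 3x3 rotation matrix whose columns are the frame's x, y, z axes.
In Python, from plant import r gives the robot as it stands. The module is installed in compiled form; this text tells all that it offers.
- The arm moves only by the shell command python3 -m jog 'ROWS' [FORCE]. ROWS is JSON, a list of rows, each an object with "turn": the turn, a rotation vector about the world's x, y, z in degrees, a list of three; "slide": the shift along the world's x, y, z in m, a list of three; "claw": the finger opening in m, from 0 to 0.0854. A call has 1 to 20 rows; each row shifts and turns the commanded pose from where the row before left it; what a row does not reach is not made up. A row lasts 1/8 s, in which the tool goes at most 62.5 mm and 10.7 degrees, less where a joint would pass 70% of its speed; a pose out of reach is approached as far as the arm can. A call with a gripper value outside its range is refused whole. The fingers move at their own pace and stop on an object; FORCE is the grip in N (left out, the last holds). Time passes only in rows, so rows that do not move let the fingers close. It gives the time, the measured TCP pose, the force, the opening and the grip force at its end, in the units of the state.
- r.state(): the state, without advancing time (a new reading comes with each control period).
- r.snapshot(name): name is "side" or "top"; returns the picture (400x640x3 uint8, red, green, blue); there is no depth.
- r.camera_model(name): a dict with "K" (3x3 intrinsics, pixels), "T" (4x4, takes a point from camera to world coordinates). Camera axes: x right, y down, z forward; pixel columns grow to the right and rows downward; lengths in mm; the calibration is good to about 2 mm. A picture is of the moment at which its call begins. camera_model takes no time and is no camera call.
- r.hand_in(): hands the job in; it is judged then, once.
The state is a dict: "clock": time; "qpos": joint angles; "dq": joint speeds; "joint_torque": joint torques, N m; "ee_pos": TCP position; "tool_rot": TCP orientation; "ft_force": force on the tool from outside, world axes, zero at the start; "torque": the same for the moment, N m; "gripper_width": finger opening in mm; "finger_force": force on a finger pad.
Only numpy, scipy, OpenCV 4.12 (cv2) and the standard library are available. Lean on these libraries where they do the work, as an engineer would, in place of code of your own. Each camera call takes 0.05 s, during which the arm holds its last target. There are 200 camera calls.

## Working session

There is one attempt and no reset: what is moved stays moved. The work goes in short steps, Python scripts to look and compute and a shell command to move; the robot and the scene stay as the last step left them, time stands still between calls to the robot, and variables do not carry over. Pictures are saved under pics/ and viewed, at most 10 in all, crops included, and the job is handed in when it is done.

```bash
mkdir -p pics
cat > h.py <<'E'
import numpy as np, cv2
from plant import r
def ray(cam,u,v):
    m=r.camera_model(cam);K=np.array(m["K"]);T=np.array(m["T"])
    d=T[:3,:3]@np.linalg.solve(K,[u,v,1.]);return T[:3,3],d
def onz(cam,u,v,z):
    o,d=ray(cam,u,v);return o+d*(z-o[2])/d[2]
def tri(c1,p1,c2,p2):
    o1,d1=ray(c1,*p1);o2,d2=ray(c2,*p2)
    s=np.linalg.lstsq(np.c_[d1,-d2],o2-o1,rcond=None)[0]
    a=o1+s[0]*d1;b=o2+s[1]*d2;return (a+b)/2,np.linalg.norm(a-b)
def proj(cam,p):
    m=r.camera_model(cam);K=np.array(m["K"]);T=np.linalg.inv(np.array(m["T"]))
    q=K@(T[:3,:3]@np.array(p,float)+T[:3,3]);return q[:2]/q[2]
def snap(cam,name):
    im=r.snapshot(cam);cv2.imwrite(f"pics/{name}.png",cv2.cvtColor(im,cv2.COLOR_RGB2BGR));return im
E
python3 - <<'E'
from h import *
np.set_printoptions(precision=3,suppress=True)
for c in("top","side"):
    snap(c,c+"0");m=r.camera_model(c);print(m)
s=r.state();print(s["clock"],s["tool_rot"],s["gripper_width"])
E
```

```text
{'K': array([[381.753,   0.   , 323.549],
       [  0.   , 381.753, 201.753],
       [  0.   ,   0.   ,   1.   ]]), 'T': array([[ -0.002,  -0.997,   0.083, 497.383],
       [ -1.   ,   0.003,   0.006, -35.945],
       [ -0.006,  -0.083,  -0.997, 925.824],
       [  0.   ,   0.   ,   0.   ,   1.   ]])}
{'K': array([[421.998,   0.   , 312.237],
       [  0.   , 421.998, 196.907],
       [  0.   ,   0.   ,   1.   ]]), 'T': array([[ -0.976,  -0.151,   0.158, 440.106],
       [ -0.218,   0.638,  -0.738, 647.18 ],
       [  0.011,  -0.755,  -0.656, 697.699],
       [  0.   ,   0.   ,   0.   ,   1.   ]])}
0.1 [[-0.964  0.266 -0.001]
 [ 0.266  0.964 -0.002]
 [-0.    -0.002 -1.   ]] 85.4128750379545
```

View pics/top0.png

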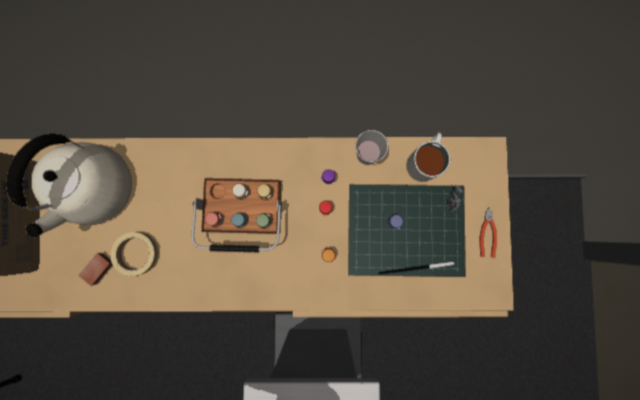

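View pics/side0.png

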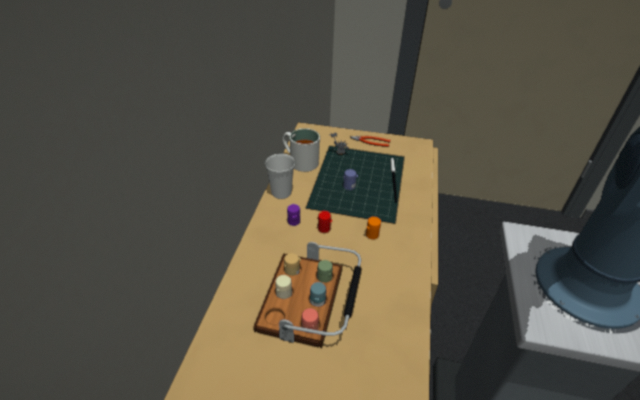

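The pot to place is the blue-violet one at top (396,221), standing on the mat. The look-alikes are purple (329,176), red (326,207) and orange (329,255), all off the mat. The empty well is at top (219,190) and side (275,317), with the handle folded towards the robot. I'll measure and confirm with one crop.

Run:
```python
from h import *
np.set_printoptions(precision=1,suppress=True)
im=cv2.cvtColor(cv2.imread("pics/top0.png"),cv2.COLOR_BGR2RGB);si=cv2.imread("pics/side0.png")
def seed(img,u,v,t=28):
    f=cv2.floodFill(img.copy(),np.zeros((402,642),np.uint8),(u,v),(0,0,0),(t,)*3,(t,)*3,4|cv2.FLOODFILL_FIXED_RANGE|cv2.FLOODFILL_MASK_ONLY|(255<<8))
    m=f[2][1:-1,1:-1];M=cv2.moments(m,True);x,y,w,h=cv2.boundingRect(m)
    return M["m10"]/M["m00"],M["m01"]/M["m00"],M["m00"],(x+w/2-.5,y+h/2-.5,w,h)
S={"deep":(396,221),"bone":(239,190),"brass":(264,191),"ember":(213,219),"teal":(238,219),"moss":(263,220),"well":(219,190)}
for k,(u,v) in S.items():
    a=seed(im,u,v);z=50 if k!="well" else 18
    print(k,a, onz("top",a[3][0],a[3][1],z), onz("top",a[0],a[1],z))
hs=cv2.cvtColor(im,cv2.COLOR_RGB2HSV)
# black sleeve
g=(im.max(2)<45).astype(np.uint8);g[:240]=0;g[258:]=0;g[:,:200]=0;g[:,270:]=0
c=max(cv2.findContours(g,0,2)[0],key=cv2.contourArea);R=cv2.minAreaRect(c);b=cv2.boxPoints(R);print("sleeve",R,onz("top",*R[0],64));
print(np.array([onz("top",*p,64) for p in b]))
gs=(si.max(2)<50).astype(np.uint8);q=np.zeros_like(gs);q[258:325,338:368]=gs[258:325,338:368]
c=max(cv2.findContours(q,0,2)[0],key=cv2.contourArea);Rs=cv2.minAreaRect(c);print(Rs,tri("top",R[0],"side",Rs[0]))
print("deep lid tri",tri("top",(396,220),"side",(350,174)))
a=cv2.resize(cv2.imread("pics/top0.png")[160:270,185:295],(400,400),interpolation=3)
b=cv2.resize(cv2.imread("pics/top0.png")[170:280,345:475],(400,400),interpolation=3)
cv2.imwrite("pics/crop0.png",np.hstack([a,b]))
```

```text
deep (396.20535714285717, 221.13392857142858, 112.0, (396.0, 221.5, 11, 14)) [ 524.5 -196.8   50. ] [ 525.3 -197.3   50. ]
bone (238.2, 189.82105263157894, 95.0, (238.0, 190.0, 11, 11)) [598.2 166.6  50. ] [598.6 166.2  50. ]
brass (263.0, 190.10526315789474, 95.0, (263.0, 190.0, 11, 11)) [598.  108.8  50. ] [597.8 108.8  50. ]
ember (210.80373831775702, 218.37383177570092, 107.0, (211.0, 218.5, 11, 12)) [532.5 227.7  50. ] [532.8 228.1  50. ]
teal (237.05714285714285, 219.11428571428573, 105.0, (236.5, 219.0, 12, 11)) [531.2 169.   50. ] [531.  167.7  50. ]
moss (261.7383177570093, 220.00934579439252, 107.0, (261.5, 220.0, 12, 11)) [528.8 111.5  50. ] [528.7 110.9  50. ]
well (239.10797266514805, 204.36628701594532, 2195.0, (240.0, 205.5, 73, 50)) [564.7 168.6  18. ] [567.4 170.8  18. ]
sleeve ((234.0, 247.5), (5.0, 46.0), 90.0) [466.7 170.3  64. ]
[[472.4 222.1  64. ]
 [472.2 118.6  64. ]
 [461.  118.5  64. ]
 [461.2 221.9  64. ]]
((352.2481384277344, 291.299560546875), (7.312352657318115, 49.941810607910156), 13.495734214782715) (array([465.6, 170.9,  61.1]), np.float64(2.001700985263204))
deep lid tri (array([ 526.2, -198.4,   42.7]), np.float64(3.9712004214729233))
```

View pics/crop0.png

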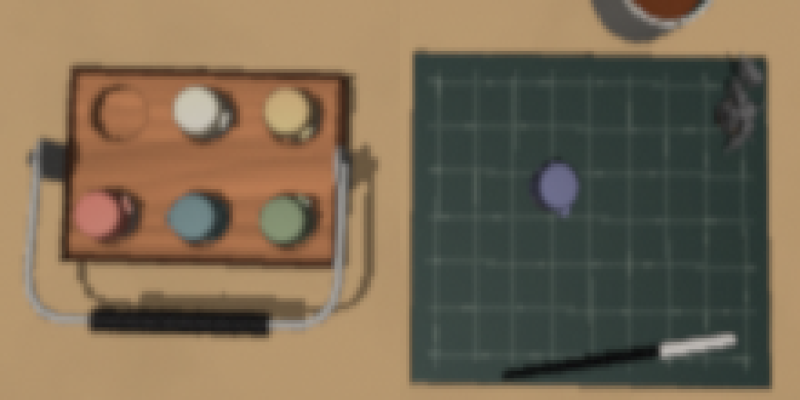

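Confirmed: the blue-violet pot on the mat is pot_deep, at crop (558,186), with its tab towards -x. The empty well is at crop (121,112). From the lids, the well is at about (600,225), the carrier centre at (564,168) with yaw -1.7°, and the grip at (465,171,64). The pot is at about (526.5,-197). I'll move over it now.

```bash
python3 -m jog '[{"turn":[0,0,0],"slide":[0.0196,-0.0457,-0.004],"claw":0.065},{"turn":[0,0,0],"slide":[0.0196,-0.0457,-0.004],"claw":0.065},{"turn":[0,0,0],"slide":[0.0196,-0.0457,-0.004],"claw":0.065},{"turn":[0,0,0],"slide":[0.0196,-0.0457,-0.004],"claw":0.065},{"turn":[0,0,0],"slide":[0.0196,-0.0457,-0.004],"claw":0.065},{"turn":[0,0,0],"slide":[0.0196,-0.0457,-0.004],"claw":0.065},{"turn":[0,0,0],"slide":[0.0196,-0.0457,-0.004],"claw":0.065},{"turn":[0,0,0],"slide":[0.0196,-0.0457,-0.004],"claw":0.065},{"turn":[0,0,0],"slide":[0.0196,-0.0457,-0.004],"claw":0.065},{"turn":[0,0,0],"slide":[0.0196,-0.0457,-0.004],"claw":0.065},{"turn":[0,0,0],"slide":[0.0196,-0.0457,-0.004],"claw":0.065},{"turn":[0,0,0],"slide":[0.0196,-0.0457,-0.004],"claw":0.065},{"turn":[0,0,0],"slide":[0.0196,-0.0457,-0.004],"claw":0.065},{"turn":[0,0,0],"slide":[0.0196,-0.0457,-0.004],"claw":0.065},{"turn":[0,0,0],"slide":[0.0196,-0.0457,-0.004],"claw":0.065},{"turn":[0,0,0],"slide":[0.0196,-0.0457,-0.004],"claw":0.065},{"turn":[0,0,0],"slide":[0.0196,-0.0457,-0.004],"claw":0.065},{"turn":[0,0,0],"slide":[0.0196,-0.0457,-0.004],"claw":0.065}]' 30
```

```text
clock: 2.35
ee_pos: [526.4, -197.1, 175.7]
tool_rot: [[-0.964, 0.266, -0.001], [0.266, 0.964, 0.0], [0.001, 0.0, -1.0]]
ft_force: [0.2, 0.5, 0.5]
gripper_width: 65.4
finger_force: 0.0
```

```bash
python3 -m jog '[{"turn":[0,0,0],"slide":[0,0,-0.035],"claw":0.065},{"turn":[0,0,0],"slide":[0,0,-0.035],"claw":0.065},{"turn":[0,0,0],"slide":[0,0,-0.035],"claw":0.065},{"turn":[0,0,0],"slide":[0,0,-0.02],"claw":0.065},{"turn":[0,0,0],"slide":[0,0,-0.0107],"claw":0.065},{"turn":[0,0,0],"slide":[0,0,0],"claw":0.065}]'
python3 - <<'E'
from h import *
s=snap("side","side1");t=snap("top","top1")
a=cv2.resize(cv2.imread("pics/side1.png")[130:230,290:410],(480,400),interpolation=3)
b=cv2.resize(cv2.imread("pics/top1.png")[170:270,356:436],(320,400),interpolation=3)
cv2.imwrite("pics/c1.png",np.hstack([a,b]))
E
```

```text
clock: 3.1
ee_pos: [526.0, -196.1, 40.5]
tool_rot: [[-0.964, 0.266, -0.0], [0.266, 0.964, 0.0], [0.0, -0.0, -1.0]]
ft_force: [-0.4, 0.2, -0.9]
gripper_width: 65.0
finger_force: 0.0
```

View pics/c1.png

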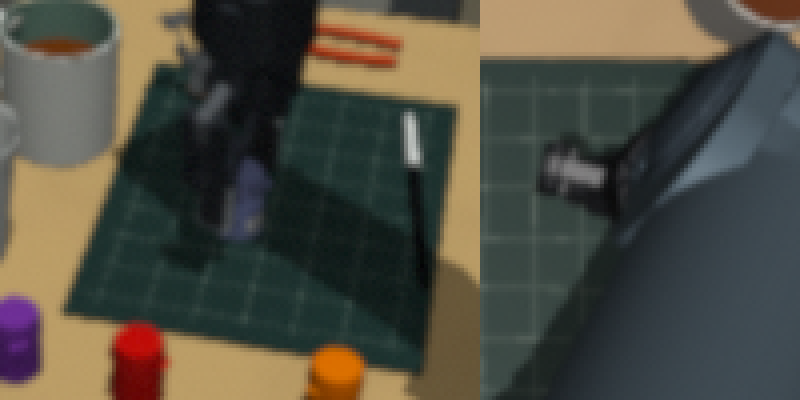

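The side view shows the near finger covering the left part of the pot, with the pot's right edge at crop (266,200). It may sit slightly towards -x of the pads, so I'll check against the first side picture.

Run:
```python
from h import *
np.set_printoptions(precision=1,suppress=True)
s=cv2.imread("pics/side0.png")[150:205,325:375].astype(int)
m=((s[...,0]-s[...,1]>15)&(s[...,0]>70)).astype(np.uint8)
for v in range(10,45,3):
    c=np.where(m[v])[0]; print(v+150,(c.min()+325,c.max()+325) if len(c) else None,end=" ")
for x in(520,526,532):print(x,proj("side",(x,-197,4)),proj("side",(x,-197,30)),proj("side",(x,-197,50)))
```

```text
160 None 163 None 166 None 169 (np.int64(347), np.int64(352)) 172 (np.int64(345), np.int64(355)) 175 (np.int64(345), np.int64(357)) 178 (np.int64(346), np.int64(354)) 181 (np.int64(346), np.int64(354)) 184 (np.int64(346), np.int64(351)) 187 (np.int64(345), np.int64(350)) 190 None 193 None 520 [350.5 186.4] [351.2 178.5] [351.8 172.3]
526 [348.2 186.1] [348.9 178.2] [349.4 172. ]
532 [345.9 185.7] [346.5 177.9] [347.1 171.6]
```

The pot axis is at x≈524.5 and the TCP is at 526, which is good enough. I'll close and lift.

```bash
python3 -m jog '[{"turn":[0,0,0],"slide":[-0.001,0,0],"claw":0.045},{"turn":[0,0,0],"slide":[0,0,0],"claw":0.02},{"turn":[0,0,0],"slide":[0,0,0],"claw":0.02},{"turn":[0,0,0],"slide":[0,0,0],"claw":0.02},{"turn":[0,0,0],"slide":[0,0,0],"claw":0.02},{"turn":[0,0,0],"slide":[0,0,0.01],"claw":0.02},{"turn":[0,0,0],"slide":[0,0,0.025],"claw":0.02},{"turn":[0,0,0],"slide":[0,0,0.035],"claw":0.02},{"turn":[0,0,0],"slide":[0,0,0.03],"claw":0.02},{"turn":[0,0,0],"slide":[0,0,0],"claw":0.02}]' 30
```

```text
clock: 4.45
ee_pos: [526.9, -196.7, 143.1]
tool_rot: [[-0.964, 0.266, 0.005], [0.266, 0.964, -0.001], [-0.005, 0.001, -1.0]]
ft_force: [0.0, -0.0, -0.1]
gripper_width: 29.1
finger_force: 30.0
```

```bash
python3 -m jog '[{"turn":[0,0,-3],"slide":[0.0025,0.015,0],"claw":0.02},{"turn":[0,0,-5.5],"slide":[0.0052,0.03,0],"claw":0.02},{"turn":[0,0,-5.5],"slide":[0.0052,0.03,0],"claw":0.02},{"turn":[0,0,-5.5],"slide":[0.0052,0.03,0],"claw":0.02},{"turn":[0,0,-5.5],"slide":[0.0052,0.03,0],"claw":0.02},{"turn":[0,0,-5.5],"slide":[0.0052,0.03,0],"claw":0.02},{"turn":[0,0,-5.5],"slide":[0.0052,0.03,0],"claw":0.02},{"turn":[0,0,-5.5],"slide":[0.0052,0.03,0],"claw":0.02},{"turn":[0,0,-5.5],"slide":[0.0052,0.03,0],"claw":0.02},{"turn":[0,0,-5.5],"slide":[0.0052,0.03,0],"claw":0.02},{"turn":[0,0,-5.5],"slide":[0.0052,0.03,0],"claw":0.02},{"turn":[0,0,-5.5],"slide":[0.0052,0.03,0],"claw":0.02},{"turn":[0,0,-5.5],"slide":[0.0052,0.03,0],"claw":0.02},{"turn":[0,0,-5],"slide":[0.0052,0.03,0],"claw":0.02},{"turn":[0,0,-2.3],"slide":[0.003,0.017,-0.02],"claw":0.02},{"turn":[0,0,0],"slide":[0,0,-0.02],"claw":0.02},{"turn":[0,0,0],"slide":[0,0,0],"claw":0.02},{"turn":[0,0,0],"slide":[0,0,0],"claw":0.02}]'
python3 - <<'E'
from h import *
s=snap("side","side2");t=snap("top","top2")
a=cv2.resize(cv2.imread("pics/side2.png")[230:350,240:380],(467,400),interpolation=3)
b=cv2.resize(cv2.imread("pics/top2.png")[155:255,190:270],(320,400),interpolation=3)
cv2.imwrite("pics/c2.png",np.hstack([a,b]))
E
```

```text
clock: 6.7
ee_pos: [598.1, 223.7, 100.6]
tool_rot: [[0.033, 0.999, -0.0], [0.999, -0.033, -0.001], [-0.001, -0.0, -1.0]]
ft_force: [0.4, 0.9, -0.4]
gripper_width: 29.2
finger_force: 30.0
```

View pics/c2.png

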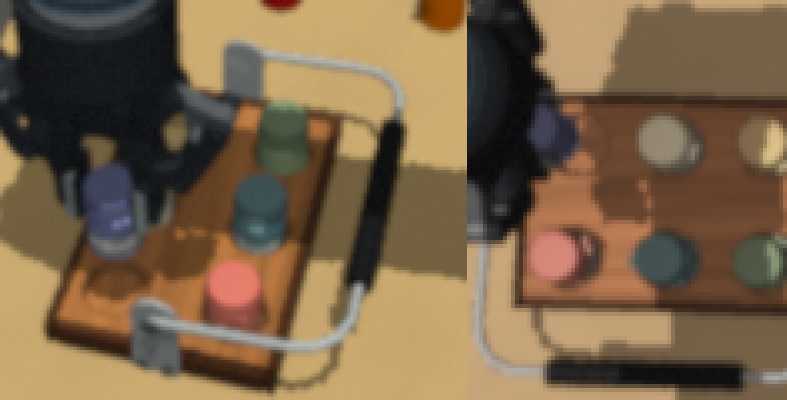

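The pot is held between the fingers above the well: side crop lid (107,183), base (118,250), well (118,290). It looks slightly tilted, so I'll check against the projection of a vertical pot.

Run:
```python
from h import *
np.set_printoptions(precision=1,suppress=True)
f=lambda p:(np.array(p)-[240,230])*3.333
for z in(112,89,66,64):print(z,f(proj("side",(598,224,z))))
print("well top",f(proj("side",(600,225.2,18))), "teal",f(proj("side",(530.9,168.5,50))),f(proj("side",(530.9,168.5,18))))
im=cv2.imread("pics/side2.png")[270:325,255:300].astype(int)
m=((im[...,0]-im[...,1]>12)).astype(np.uint8)
for v in range(0,50,2):
    c=np.where(m[v])[0]
    if len(c):print(v+270,c.min()+255,c.max()+255,len(c))
print(f((0,0)))
w=cv2.imread("pics/side0.png")[295:335,255:300];cv2.imwrite("pics/w.png",w)
```

```text
112 [108.3 178.8]
89 [110.5 206. ]
66 [112.7 232.2]
64 [112.9 234.4]
well top [112.9 284.6] teal [256.7 191.1] [255.7 225.1]
280 271 277 7
282 266 278 13
284 265 279 15
286 264 279 16
288 265 278 14
290 265 278 14
292 265 278 14
294 266 279 14
296 266 279 14
298 267 279 13
300 269 278 10
[-799.9 -766.6]
```

Run:
```python
from h import *
np.set_printoptions(precision=1,suppress=True)
si=cv2.imread("pics/side0.png")
C=np.array([564.3,168.2]);a=-.03;R=np.array([[np.cos(a),-np.sin(a)],[np.sin(a),np.cos(a)]])
def ell(c,z,rad=16): # projected bbox centre of circle
    p=np.array([proj("side",(c[0]+rad*np.cos(t),c[1]+rad*np.sin(t),z)) for t in np.linspace(0,6.28,60)]);return p.min(0),p.max(0)
L={"ember":(-34,58,(310,316)),"teal":(-34,0,(318,289)),"moss":(-34,-58,(325,266)),"bone":(34,0,(283,283)),"brass":(34,-58,(292,261))}
hs=cv2.cvtColor(si,cv2.COLOR_BGR2Lab).astype(int)
for k,(x,y,(u,v)) in L.items():
    d=np.linalg.norm((hs-hs[v,u])[v-16:v+24,u-14:u+15]*[.3,1,1],axis=2)<14
    n,l,st,_=cv2.connectedComponentsWithStats(d.astype(np.uint8));i=l[16,14];b=st[i]
    lo,hi=ell(C+R@[x,y],50)
    rows=[(np.where(l[q]==i)[0][[0,-1]]+u-14) for q in range(b[1],b[1]+b[3],3)]
    print(k,"pred lid u",lo[0],hi[0],"v",lo[1],hi[1],"| got u",b[0]+u-14,b[0]+b[2]+u-15,"v",b[1]+v-16,b[1]+b[3]+v-17,[tuple(map(int,q)) for q in rows])
lo,hi=ell((598.1,223.7),106);print("held lid pred",lo,hi,"got u 264 279 v top 280")
w=si[300:332,255:300];print(cv2.cvtColor(w,6)[::2,::2])
print("well pred",ell(C+R@[34,58],18,18))
print("scale",proj("side",(610,225,50))-proj("side",(600,225,50)),proj("side",(600,235,50))-proj("side",(600,225,50)))
```

```text
ember pred lid u 300.43605359084415 318.44528676146393 v 305.8746219796376 321.4493673332615 | got u 302 317 v 308 321 [(307, 312), (303, 316), (302, 317), (303, 317), (305, 314)]
teal pred lid u 308.71673035474663 325.7643188855956 v 280.826411230423 294.7758586836554 | got u 311 325 v 282 295 [(319, 320), (312, 323), (311, 325), (312, 324), (314, 322)]
moss pred lid u 316.1532238004217 332.3366568956866 v 258.2952610711667 270.86146222932365 | got u 318 331 v 260 271 [(321, 327), (319, 331), (318, 331), (320, 330)]
bone pred lid u 274.17274825728396 290.9956377935529 v 273.59102215950514 287.1041951503714 | got u 276 290 v 275 286 [(281, 285), (277, 289), (276, 290), (277, 288)]
brass pred lid u 283.25080924679884 299.2082828992645 v 251.73946813529957 263.9315887306076 | got u 278 305 v 245 263 [(278, 305), (278, 305), (278, 305), (278, 305), (278, 298), (278, 297), (288, 294)]
held lid pred [263.3 278.2] [282.  293.4] got u 264 279 v top 280
[[149 149 150 149 116  55  94 112 111 115 113 117 122 118 116 118 122 113
  103 106 107 110 113]
 [149 149 149 145  83  66 108 111 112 115 1
[... 799 characters left out ...]
104 100
  105 107 110 115 111]
 [112  56 101 116 111 105 118 123 117 113 116 119 111 114 131 139 137 115
  107 108 110 115 108]
 [ 75  68 111 114 112 112 109 116 114 113 117 116 100  92  92  95 120 130
  124 108 113 114  99]
 [ 49  83 114 112 112 115 114 116 111 108 109 111  94  82  85 101 102 104
  112 110 113 113  94]
 [ 40  55  72  83  92 102 113 120 119 112 111 115 101  79  74 107 137 146
  138 138 136 124 109]
 [ 29  36  44  49  52  58  69  85  93 101 108 113  96  77  49  49  77 103
  115 133 141 146 149]
 [ 30  28  26  28  31  36  42  46  50  58  64  77  72  82  71  58  65  69
   73  93 109 108 114]]
well pred (array([264.1, 307.1]), array([283.6, 323.9]))
scale [-5.3 -1.1] [-1.6  4.6]
```

Measured against the hand in the side view, the well is at x≈597.5, y≈225, and the pot is vertical. I'll descend in stages, watching the force.

```bash
python3 -m jog '[{"turn":[0,0,0],"slide":[-0.0003,0.0015,-0.015],"claw":0.02},{"turn":[0,0,0],"slide":[0,0,-0.015],"claw":0.02},{"turn":[0,0,0],"slide":[0,0,-0.008],"claw":0.02},{"turn":[0,0,0],"slide":[0,0,0],"claw":0.02},{"turn":[0,0,0],"slide":[0,0,0],"claw":0.02}]' && python3 -m jog '[{"turn":[0,0,0],"slide":[0,0,-0.004],"claw":0.02},{"turn":[0,0,0],"slide":[0,0,-0.004],"claw":0.02},{"turn":[0,0,0],"slide":[0,0,0],"claw":0.02}]'
```

```text
clock: 7.42
ee_pos: [598.1, 227.2, 62.7]
tool_rot: [[0.031, 1.0, 0.0], [1.0, -0.031, -0.0], [-0.0, 0.0, -1.0]]
ft_force: [0.3, 0.2, 0.2]
gripper_width: 29.3
finger_force: 30.0
clock: 7.8
ee_pos: [598.1, 227.4, 54.7]
tool_rot: [[0.031, 1.0, 0.001], [1.0, -0.031, 0.0], [0.0, 0.001, -1.0]]
ft_force: [-0.2, -0.2, 0.1]
gripper_width: 29.2
finger_force: 30.1
```

Run:
```python
from h import *
s=snap("side","side3")
cv2.imwrite("pics/c3.png",cv2.resize(cv2.imread("pics/side3.png")[250:340,240:360],(640,480),interpolation=3))
```

```text
(no output)
```

View pics/c3.png

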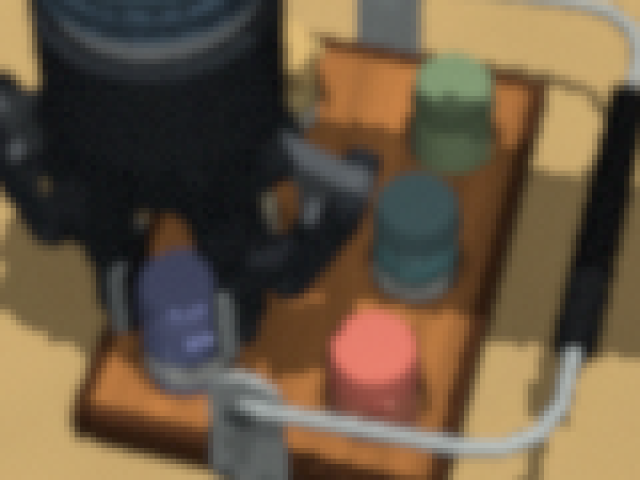

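The pot base is at crop (183,378), just above the well, and y has settled 2 mm long. I'll correct that and continue down.

```bash
python3 -m jog '[{"turn":[0,0,0],"slide":[-0.0004,-0.002,0],"claw":0.02},{"turn":[0,0,0],"slide":[0,0,-0.003],"claw":0.02},{"turn":[0,0,0],"slide":[0,0,-0.003],"claw":0.02},{"turn":[0,0,0],"slide":[0,0,0],"claw":0.02}]' && python3 -m jog '[{"turn":[0,0,0],"slide":[0,0,-0.003],"claw":0.02},{"turn":[0,0,0],"slide":[0,0,0],"claw":0.02}]'
```

```text
clock: 8.35
ee_pos: [598.0, 225.3, 48.4]
tool_rot: [[0.031, 1.0, 0.001], [1.0, -0.031, -0.0], [-0.0, 0.001, -1.0]]
ft_force: [2.0, 0.5, -1.6]
gripper_width: 29.5
finger_force: 29.6
clock: 8.6
ee_pos: [598.0, 225.4, 45.6]
tool_rot: [[0.031, 1.0, 0.001], [1.0, -0.031, -0.0], [-0.0, 0.001, -1.0]]
ft_force: [1.7, 0.2, -1.2]
gripper_width: 29.2
finger_force: 29.6
```

Inside the well (bottom at ~9.5 mm) with only a slight side touch. I'll ease +x and seat the pot.

```bash
python3 -m jog '[{"turn":[0,0,0],"slide":[0.0007,0,-0.002],"claw":0.02},{"turn":[0,0,0],"slide":[0,0,-0.002],"claw":0.02},{"turn":[0,0,0],"slide":[0,0,0],"claw":0.02}]' && python3 -m jog '[{"turn":[0,0,0],"slide":[0,0,-0.0015],"claw":0.02},{"turn":[0,0,0],"slide":[0,0,0],"claw":0.02}]'
```

```text
clock: 8.98
ee_pos: [598.1, 225.4, 41.6]
tool_rot: [[0.031, 1.0, -0.0], [1.0, -0.031, 0.0], [0.0, -0.0, -1.0]]
ft_force: [1.1, -0.2, 1.4]
gripper_width: 29.3
finger_force: 29.8
clock: 9.22
ee_pos: [598.1, 225.4, 41.4]
tool_rot: [[0.031, 1.0, -0.001], [1.0, -0.031, 0.001], [0.001, -0.001, -1.0]]
ft_force: [-1.9, -0.7, 8.0]
gripper_width: 29.5
finger_force: 30.4
```

Seated, with 8 N pushing back at the right height. I'll release, rise, move over the grip and look.

```bash
python3 -m jog '[{"turn":[0,0,0],"slide":[0,0,0.001],"claw":0.035},{"turn":[0,0,0],"slide":[0,0,0],"claw":0.044},{"turn":[0,0,0],"slide":[0,0,0],"claw":0.044},{"turn":[0,0,0],"slide":[0,0,0.01],"claw":0.044},{"turn":[0,0,0],"slide":[0,0,0.02],"claw":0.044},{"turn":[0,0,0],"slide":[0,0,0.04],"claw":0.044},{"turn":[0,0,0],"slide":[0,0,0.03],"claw":0.044},{"turn":[0,0,0],"slide":[-0.0275,-0.0108,0],"claw":0.044},{"turn":[0,0,0],"slide":[-0.0275,-0.0108,0],"claw":0.044},{"turn":[0,0,0],"slide":[-0.0275,-0.0108,0],"claw":0.044},{"turn":[0,0,0],"slide":[-0.0275,-0.0108,0],"claw":0.044},{"turn":[0,0,0],"slide":[-0.024,-0.011,-0.02],"claw":0.044},{"turn":[0,0,0],"slide":[0,0,-0.01],"claw":0.044},{"turn":[0,0,0],"slide":[0,0,0],"claw":0.044}]'
python3 - <<'E'
from h import *
s=snap("side","side4");t=snap("top","top4")
a=cv2.resize(cv2.imread("pics/side4.png")[240:350,245:375],(473,400),interpolation=3)
b=cv2.resize(cv2.imread("pics/top4.png")[165:265,190:270],(320,400),interpolation=3)
cv2.imwrite("pics/c4.png",np.hstack([a,b]))
np.set_printoptions(precision=1,suppress=True)
f=lambda p:(np.array(p)-[245,240])*3.636
for d in(-55,0,55):print(f(proj("side",(464.5+.03*d,171+d,64))))
E
```

```text
clock: 10.98
ee_pos: [465.1, 171.7, 111.5]
tool_rot: [[0.031, 1.0, 0.001], [1.0, -0.031, 0.001], [0.001, 0.001, -1.0]]
ft_force: [0.5, -0.9, 0.9]
gripper_width: 43.7
finger_force: 0.0
[409.  100.5]
[390.5 183.3]
[370.  275.3]
```

View pics/c4.png

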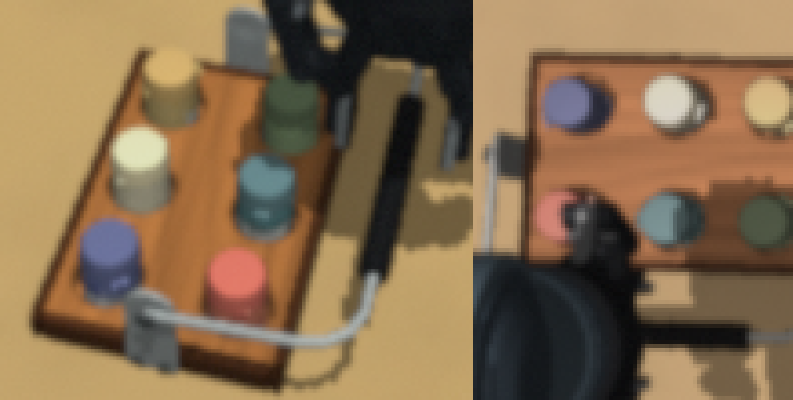

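All six pots are seated: pot_deep at side crop (110,260), upright and level with the others. The sleeve runs from (410,98) to (372,275), matching the predicted line. I'll lower onto it and close.

```bash
python3 -m jog '[{"turn":[0,0,0],"slide":[-0.001,-0.0005,-0.015],"claw":0.044},{"turn":[0,0,0],"slide":[-0.0005,0,-0.015],"claw":0.044},{"turn":[0,0,0],"slide":[0,0,-0.012],"claw":0.044},{"turn":[0,0,0],"slide":[0,0,-0.0075],"claw":0.044},{"turn":[0,0,0],"slide":[0,0,0],"claw":0.044},{"turn":[0,0,0],"slide":[0,0,0],"claw":0.03}]' 30 && python3 -m jog '[{"turn":[0,0,0],"slide":[0,0,0],"claw":0.02},{"turn":[0,0,0],"slide":[0,0,0],"claw":0.005},{"turn":[0,0,0],"slide":[0,0,0],"claw":0.005},{"turn":[0,0,0],"slide":[0,0,0],"claw":0.005}]' 80
```

```text
clock: 11.82
ee_pos: [463.0, 170.7, 61.8]
tool_rot: [[0.031, 1.0, 0.001], [1.0, -0.031, 0.0], [0.0, 0.001, -1.0]]
ft_force: [0.1, -0.9, -0.2]
gripper_width: 30.3
finger_force: 0.0
clock: 12.32
ee_pos: [463.8, 170.9, 62.3]
tool_rot: [[0.031, 1.0, 0.002], [1.0, -0.031, 0.001], [0.001, 0.002, -1.0]]
ft_force: [0.4, 0.2, 5.7]
gripper_width: 13.5
finger_force: 78.3
```

Gripped. I'll swing the bail along its 100 mm arc, in two halves.

```bash
python3 -m jog '[{"turn":[0,0,0],"slide":[0.0008,0,0.0054],"claw":0.005},{"turn":[0,0,0],"slide":[0.0008,0,0.0055],"claw":0.005},{"turn":[0,0,0],"slide":[0.0025,0,0.0097],"claw":0.005},{"turn":[0,0,0],"slide":[0.0034,-0.0002,0.0093],"claw":0.005},{"turn":[0,0,0],"slide":[0.0043,-0.0001,0.009],"claw":0.005},{"turn":[0,0,0],"slide":[0.0053,-0.0002,0.0086],"claw":0.005},{"turn":[0,0,0],"slide":[0.006,-0.0002,0.0079],"claw":0.005},{"turn":[0,0,0],"slide":[0.0068,-0.0002,0.0073],"claw":0.005},{"turn":[0,0,0],"slide":[0,0,0],"claw":0.005}]'
```

```text
clock: 13.45
ee_pos: [492.1, 169.9, 124.7]
tool_rot: [[0.031, 1.0, -0.002], [1.0, -0.031, 0.001], [0.001, -0.002, -1.0]]
ft_force: [-3.3, 0.2, 2.3]
gripper_width: 13.6
finger_force: 78.6
```

```bash
python3 -m jog '[{"turn":[0,0,0],"slide":[0.0075,-0.0002,0.0066],"claw":0.005},{"turn":[0,0,0],"slide":[0.0082,-0.0003,0.0058],"claw":0.005},{"turn":[0,0,0],"slide":[0.0086,-0.0003,0.005],"claw":0.005},{"turn":[0,0,0],"slide":[0.0092,-0.0003,0.0041],"claw":0.005},{"turn":[0,0,0],"slide":[0.0095,-0.0003,0.0032],"claw":0.005},{"turn":[0,0,0],"slide":[0.0097,-0.0003,0.0021],"claw":0.005},{"turn":[0,0,0],"slide":[0.0099,-0.0003,0.0012],"claw":0.005},{"turn":[0,0,0],"slide":[0.005,-0.0002,0.0003],"claw":0.005},{"turn":[0,0,0],"slide":[0,0,0],"claw":0.005},{"turn":[0,0,0],"slide":[0,0,0],"claw":0.005}]'
python3 - <<'E'
from h import *
s=snap("side","side5")
cv2.imwrite("pics/c5.png",cv2.resize(cv2.imread("pics/side5.png")[190:350,230:390],(600,600),interpolation=3))
E
```

```text
clock: 14.7
ee_pos: [561.8, 167.9, 153.7]
tool_rot: [[0.031, 1.0, 0.003], [1.0, -0.031, 0.001], [0.001, 0.003, -1.0]]
ft_force: [-0.3, 2.3, 6.2]
gripper_width: 13.6
finger_force: 79.1
```

View pics/c5.png

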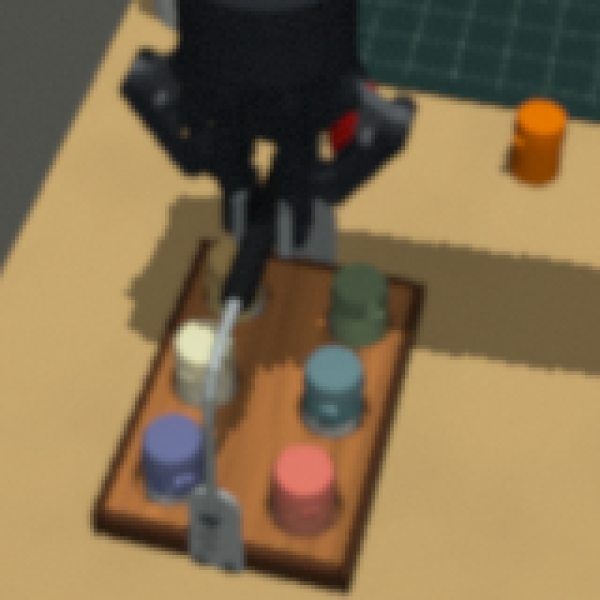

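The bail is upright with the sleeve gripped at crop (255,265), and all six pots are in place. I'll lift gently.

```bash
python3 -m jog '[{"turn":[0,0,0],"slide":[0,0,0.001],"claw":0.005},{"turn":[0,0,0],"slide":[0,0,0.001],"claw":0.005},{"turn":[0,0,0],"slide":[0,0,0.002],"claw":0.005},{"turn":[0,0,0],"slide":[0,0,0.003],"claw":0.005},{"turn":[0,0,0],"slide":[0,0,0.004],"claw":0.005},{"turn":[0,0,0],"slide":[0,0,0.004],"claw":0.005},{"turn":[0,0,0],"slide":[0,0,0.003],"claw":0.005},{"turn":[0,0,0],"slide":[0,0,0.002],"claw":0.005},{"turn":[0,0,0],"slide":[0,0,0],"claw":0.005},{"turn":[0,0,0],"slide":[0,0,0],"claw":0.005}]' 100
python3 - <<'E'
from h import *
s=r.state();print(s["torque"])
snap("side","side6")
E
```

```text
clock: 16.0
ee_pos: [560.0, 167.6, 172.5]
tool_rot: [[0.031, 1.0, -0.0], [1.0, -0.031, 0.0], [0.0, -0.0, -1.0]]
ft_force: [0.3, -0.7, -6.5]
gripper_width: 12.7
finger_force: 97.5
[ 0.00989592 -0.0158762   0.03979045]
```

Full weight (6.5 N) is carried with negligible moment. I'll continue to 100 mm.

```bash
python3 -m jog '[{"turn":[0,0,0],"slide":[0,0,0.002],"claw":0.005},{"turn":[0,0,0],"slide":[0,0,0.004],"claw":0.005},{"turn":[0,0,0],"slide":[0,0,0.006],"claw":0.005},{"turn":[0,0,0],"slide":[0,0,0.008],"claw":0.005},{"turn":[0,0,0],"slide":[0,0,0.01],"claw":0.005},{"turn":[0,0,0],"slide":[0,0,0.01],"claw":0.005},{"turn":[0,0,0],"slide":[0,0,0.01],"claw":0.005},{"turn":[0,0,0],"slide":[0,0,0.01],"claw":0.005},{"turn":[0,0,0],"slide":[0,0,0.009],"claw":0.005},{"turn":[0,0,0],"slide":[0,0,0.006],"claw":0.005},{"turn":[0,0,0],"slide":[0,0,0.004],"claw":0.005},{"turn":[0,0,0],"slide":[0,0,0.002],"claw":0.005},{"turn":[0,0,0],"slide":[0,0,0],"claw":0.005},{"turn":[0,0,0],"slide":[0,0,0],"claw":0.005},{"turn":[0,0,0],"slide":[0,0,0],"claw":0.005},{"turn":[0,0,0],"slide":[0,0,0],"claw":0.005},{"turn":[0,0,0],"slide":[0,0,0],"claw":0.005},{"turn":[0,0,0],"slide":[0,0,0],"claw":0.005},{"turn":[0,0,0],"slide":[0,0,0],"claw":0.005},{"turn":[0,0,0],"slide":[0,0,0],"claw":0.005}]'
python3 - <<'E'
from h import *
snap("side","side7")
cv2.imwrite("pics/c7.png",cv2.resize(cv2.imread("pics/side7.png")[150:350,220:420],(600,600),interpolation=3))
E
```

```text
clock: 18.55
ee_pos: [560.1, 167.6, 253.6]
tool_rot: [[0.031, 1.0, -0.0], [1.0, -0.031, 0.0], [0.0, -0.0, -1.0]]
ft_force: [0.5, -0.4, -6.3]
gripper_width: 13.0
finger_force: 97.5
```

View pics/c7.png

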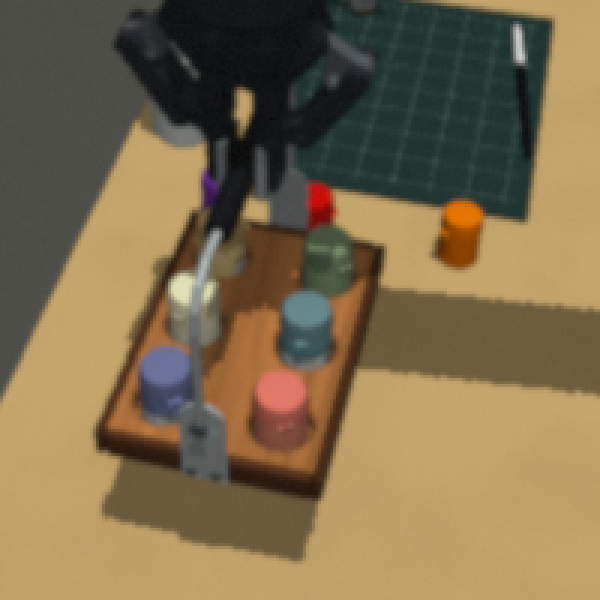

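The carrier hangs clear with all six pots in it and its shadow detached. The near-edge underside corners are at crop (98,450) and (320,495). I'll check level and steadiness once, then hand in.

Run:
```python
from h import *
a=r.snapshot("side").astype(int);print(np.abs(a-cv2.imread("pics/side7.png")[...,::-1])[200:330,240:350].mean())
for x,y in((65,92),(-65,92),(65,-92),(-65,-92)):print((proj("side",(560+x+.03*y,168-.03*x+y,120.6))-[220,150])*3)
```

```text
0.8771794871794871
[ 86.75708501 430.26422592]
[317.5532338  482.00558551]
[187.06565539 205.42816345]
[382.1652088  241.98997868]
```

```bash
python3 -c "
from plant import r
print(r.hand_in())"
```

```text
the job is handed in; nothing more can be done
None
```

The job is handed in: pot_deep is seated in the empty well and the full carrier is held level and steady by its handle, about 10 cm above the cabinet top, with all six pots in their wells.

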